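# Eject a battery pack from its charger

## Task

At the tattoo bench two battery packs sit flush in their chargers. Press down the lever of the charger that holds the round pack, all the way, so that the pack rises; then lift the round pack out and stand it upright in the shallow steel tray, setting it down gently rather than dropping it. Leave the square pack where it is, seated in its own charger.

Things in the scene. Friction and masses are not known exactly. Their poses are not given: they have to be found in the camera images.
- round_pack: Plain aluminium cylinder, 32 mm across, 46 mm tall, 0.1 kg. Origin: centre of its underside, z up. It starts in the round well (34 mm) amid the top of a black block, 80 x 76 mm and 55 mm high, underside 8 mm above the table, top 1 mm below the block's top: no grip. Lever fully down: underside at 34 mm, top 25 mm above the block, still loosely upright in the well; it then lifts straight out.
- square_pack: Bystander: plain aluminium pack, 30 x 30 mm, 46 mm tall. Origin: centre of its underside, z up. It sits in the square well of a second charger, otherwise the same as the round pack's, with its own identical lever; it must stay there.
- lever_round_pad (a point): Centre of the top of the steel pad (32 mm along the lever, 40 across, 6 thick) ending the lever of the round pack's charger. The lever sticks squarely out of one side of the block; pad 121 mm from the well's centre. The horizontal direction pad to seated pack is square to that side. This point is 63 mm above the table with the lever up, 33 mm fully down, and moves nearly straight down.
- lever_round (a joint): Angle of that lever: 0 up (start), growing as the pad is pushed down, 0.40 rad at the bottom stop. It takes about 4 N on the pad to move it; it has no spring and stays where it is left, holding the pack up. The pack rises 6.5 mm for each 0.1 rad.
- tray: Empty shallow steel tray, fixed, 170 (x) x 130 (y) mm outside, walls 3 mm thick and 15 mm high. Origin: centre of its underside; its inner floor is 3 mm above the table.
Mind the look-alikes: they are no part of the job. Leave any blue or red look-alike of the tray alone.

How it is judged:
By the outcome, as a careful person would: the job done as asked, in the order asked, and still so for the second after the job is handed in, with the robot touching nothing.
It also fails if it takes over 48 s, if anything falls off the work surface, if the arm or the gripper's body presses on something with over 40 N, if the wrist force passes 120 N, or if a joint passes its speed limit or range.

## Robot

A 6-joint arm with a two-finger parallel gripper is mounted at the origin on the work surface. World frame = base frame: x ahead of the robot, y to its left, z up, the work surface at z = 0. Lengths are in m, angles in rad, forces in N, time in s.
With the tool pointing down it reaches from about 0.25 to 0.8 m from the base axis. Payload 8.5 kg.
Tool frame: the origin (TCP) lies on the centre line of the jaws, within the pads' length; the fingertips stand 17 mm ahead of it and the grasp point (between the pads) lies 2 mm behind it (robot.nose_length is the distance from the TCP to the fingertips, in m); z points along the fingers, y is the line along which they close (so a half turn about z gives the same grasp; the last joint's range is limited). The gripper opens to 85 mm and grips with 20 to 120 N. Pads are 22 mm wide; open, the fingers measure 114 mm over their backs; the gripper's body (76 mm by 85 mm) begins 54 mm behind the grasp point. The pads swing forward as they close: fully open they stand 13 mm farther back than shut.
Start: joints at [-1.295, 0.238, -0.013, 1.319, 0, 1.571], TCP at [0.143, -0.505, 0.213] pointing down, gripper open.
Joint ranges: [-2.66, 2.66], [-1.03, 1.9], [-1.14, 1.46], [-1.82, 2.27], [-1.45, 1.34], [-3.14, 3.14]. Speed limits (rad/s): [2.22, 2.22, 2.79, 3.14, 3.14, 3.14].

## Interface

Orientations are given as a unit quaternion [x, y, z, w].
In Python, from bench import robot, cams, workorder gives the robot as it stands. The module is installed in compiled form; this text tells all that it offers.
- The arm moves only by the tool servo_tool, never from a script. Its argument "rows" is text: rows parted by semicolons, each of 4 numbers parted by spaces: the shift along the tool's x, y, z in cm, then the turn about the tool's z in rad. In form: x y z turn; .... A call has 1 to 10 rows; each row shifts and turns the commanded pose from where the row before left it, along the tool's axes as they then stand; what a row does not reach is not made up. A row lasts 1/10 s, in which the tool goes at most 50 mm and 8.59 degrees, less where a joint would pass 70% of its speed; a pose out of reach is approached as far as the arm can. A call with a gripper value outside its range is refused whole. "jaw" is the finger opening in cm, from 0 to 8.54, set as the call begins (left out, the last holds). The fingers move at their own pace and stop on an object; the grip force is fixed at half the most. Time passes only in rows, so rows that do not move let the fingers close. It gives the time, the measured TCP pose, the force, the opening and the grip force at its end, in the units of the state.
- robot.read_state(): the state, without advancing time (a new reading comes with each control period).
- cams.capture(name): name is "side" or "top" or "wrist"; returns a dict with "img" (400x640x3 uint8, red, green, blue), "fx", "fy", "cx", "cy" (pixels), "k1" (the pictures are not rectified: a ray, as slopes to the right and down, at radius r is drawn at 1 + k1 r^2 times it, then the intrinsics apply), "world_from_camera" (4x4, takes a point from camera to world coordinates); the wrist camera has in their place "tool_from_camera" (4x4, takes a point from camera to tool coordinates, whose origin is the TCP and whose axes are the flange's). Camera axes: x right, y down, z forward; pixel columns grow to the right and rows downward; lengths in m; the calibration is good to about 2 mm. A picture is of the moment at which its call begins: read the wrist's pose just before it. There is no depth.
- workorder.job_done(): hands the job in; it is judged then, once.
Trained networks look in a picture, given as the dict that the camera call returned (one of the last four; its "shot" number tells which), for a name from the list of things; names that differ only in an ending like _2 or _b are one class to them, and where a whole thing is asked for, a point or a joint stands for the part that bears it (a point fixed in the world has none). Each returns a list of dicts, best first, with "conf" (0 to 1); they miss things now and then, are a little off and sometimes report something else, mostly with a low value. They report only what shows in the picture. A call takes as long as a camera call. They do not tell look-alikes from the thing itself.
- cams.spot_in(query, picture): "location" ([x, y, z] in m, in world coordinates, good to about 4 mm: the middle of the surface that is visible of it).
- cams.regions_of(query, picture): "mask" (400x640 bool, what is visible of it).
- cams.place_of(query, picture): "location" ([x, y, z] in m, in world coordinates, good to about 4 mm: a listed point, or the origin of a listed thing).
The state is a dict: "t": time; "q": joint angles; "qd": joint speeds; "tau": joint torques, N m; "eef_pos": TCP position; "tcp_rot": TCP orientation; "wrist_force": force on the tool from outside, world axes, zero at the start; "moment": the same for the moment, N m; "grip_width": finger opening in m; "grip_force": force on a finger pad.
Only numpy, scipy, OpenCV 4.12 (cv2) and the standard library are available. Lean on these libraries where they do the work, as an engineer would, in place of code of your own. Each camera call takes 0.05 s, during which the arm holds its last target. There are 200 camera calls.

## Working session

There is one attempt and no reset: what is moved stays moved. The work goes in short steps, Python scripts to look and compute and a tool call to move; the robot and the scene stay as the last step left them, time stands still between calls to the robot, and variables do not carry over. Pictures are saved under pics/ and viewed, at most 10 in all, crops included, and the job is handed in when it is done.

Besides the shell and the picture viewer there is one more tool, called after "Emit:" in YAML: its name, and indented under it one key for each argument. servo_tool: Moves the arm, as the interface text tells. Its arguments: {"type":"object","properties":{"rows":{"type":"string"},"jaw":{"type":"number"}},"required":["rows"]}

```bash
mkdir -p pics
python3 - <<'E'
from bench import robot,cams
import cv2,numpy as np
s=robot.read_state();print(s['t'],s['eef_pos'],s['tcp_rot'],s['grip_width'],robot.nose_length)
for n in('top','side'):
    p=cams.capture(n);cv2.imwrite(f'pics/{n}1.png',p['img'][:,:,::-1])
    for q in('round_pack','square_pack','lever_round_pad','tray'):
        for d in cams.place_of(q,p):print(n,q,np.round(d['location'],3),round(d['conf'],2))
    T=np.array(p['world_from_camera']);print(T.round(3).tolist(),p['fx'],p['k1'])
E
```

```text
0.0 [ 0.1428606  -0.50475043  0.21260023] [ 9.90506411e-01  1.37464840e-01 -1.04012811e-04 -6.75859248e-04] 0.08555410380404782 0.017
top round_pack [0.604 0.02  0.008] 0.58
top square_pack [0.569 0.235 0.009] 0.65
top tray [ 0.288 -0.319  0.001] 0.93
top tray [ 0.3   -0.57   0.001] 0.58
[[0.03, -0.996, 0.08, 0.319], [-0.999, -0.03, 0.012, -0.154], [-0.009, -0.08, -0.997, 1.653], [0.0, 0.0, 0.0, 1.0]] 514.4195457203343 -0.1366257106499099
side round_pack [0.604 0.018 0.009] 0.52
side square_pack [0.568 0.235 0.009] 0.7
side lever_round_pad [ 0.485 -0.006  0.064] 0.55
side tray [ 0.3   -0.57  -0.001] 0.89
side tray [ 0.539 -0.276  0.002] 0.7
side tray [ 0.292 -0.327  0.006] 0.56
[[-0.932, -0.227, 0.282, 0.169], [-0.361, 0.547, -0.755, 0.662], [0.017, -0.806, -0.592, 0.693], [0.0, 0.0, 0.0, 1.0]] 404.0090916651478 -0.07287889782845756
```

View pics/top1.png

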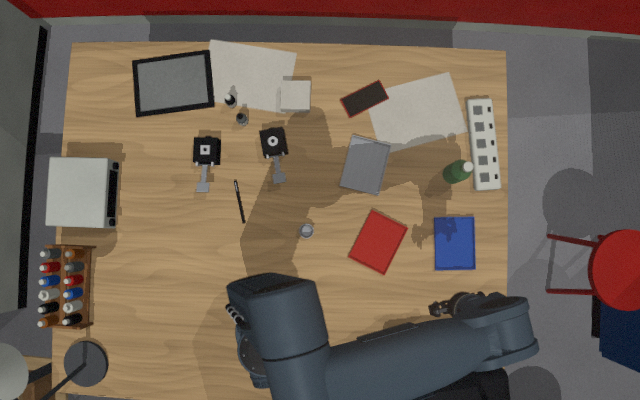

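View pics/side1.png

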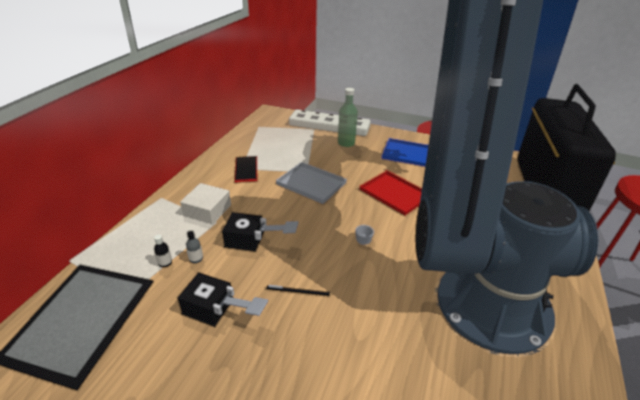

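The top view shows two chargers: (205,150) with a lever pad at (203,185), and (273,141) with a pad at (278,176). The grey steel tray is at (365,164), the red look-alike at (378,240) and the blue one at (454,243). Next I'll confirm which charger is round and measure the pads.

```bash
cat > h.py <<'E'
from bench import robot,cams
import cv2,numpy as np
from scipy.spatial.transform import Rotation as R
def T_of(p,s=None):
    if 'world_from_camera' in p: return np.array(p['world_from_camera'])
    A=np.eye(4);A[:3,:3]=R.from_quat(s['tcp_rot']).as_matrix();A[:3,3]=s['eef_pos']
    return A@np.array(p['tool_from_camera'])
def pix2w(p,uv,z,s=None):
    K=np.array([[p['fx'],0,p['cx']],[0,p['fy'],p['cy']],[0,0,1]])
    u=cv2.undistortPoints(np.array(uv,float).reshape(-1,1,2),K,np.array([p['k1'],0,0,0.]))[:,0]
    T=T_of(p,s);d=np.c_[u,np.ones(len(u))]@T[:3,:3].T
    return T[:3,3]+d*((z-T[2,3])/d[:,2])[:,None]
E
python3 - <<'E'
from h import *
p=cams.capture('top');im=p['img'][:,:,::-1]
c=cv2.resize(im[115:200,180:400],None,fx=3.6,fy=3.6,interpolation=cv2.INTER_CUBIC);cv2.imwrite('pics/crop.png',c)
print(pix2w(p,[[273,141.5]],.063).round(4),pix2w(p,[[365,164]],.009).round(4), pix2w(p,[[278,176]],.063).round(4))
for q in('round_pack','square_pack','lever_round_pad','tray'):
    for d in cams.regions_of(q,p):
        m=d['mask'];ys,xs=np.nonzero(m);z={'r':.054,'s':.054,'l':.063,'t':.009}[q[0]]
        (cx,cy),wh,a=cv2.minAreaRect(np.c_[xs,ys].astype(np.float32))
        b=pix2w(p,cv2.boxPoints(((cx,cy),wh,a)),z)
        print(q,round(d['conf'],2),(round(cx),round(cy)),np.round(wh,1),round(a,1),pix2w(p,[[cx,cy]],z).round(4),b[:,:2].round(3).tolist())
E
```

```text
[[0.5989 0.0166 0.063 ]] [[ 0.5435 -0.2771  0.009 ]] [[ 0.4905 -0.0033  0.063 ]]
square_pack 0.64 (205, 149) [8. 8.] 90.0 [[0.5711 0.2333 0.054 ]] [[0.584, 0.247], [0.584, 0.221], [0.559, 0.22], [0.558, 0.245]]
lever_round_pad 0.75 (279, 170) [25. 12.] 90.0 [[ 0.511  -0.0056  0.063 ]] [[0.55, 0.015], [0.551, -0.023], [0.472, -0.026], [0.471, 0.012]]
tray 0.96 (365, 164) [41.2 54. ] 14.4 [[ 0.5425 -0.2772  0.009 ]] [[0.472, -0.193], [0.644, -0.232], [0.614, -0.362], [0.443, -0.322]]
tray 0.96 (377, 242) [42.  54.1] 26.6 [[ 0.2931 -0.3223  0.009 ]] [[0.243, -0.225], [0.4, -0.298], [0.343, -0.42], [0.187, -0.346]]
tray 0.57 (454, 243) [52. 41.] 90.0 [[ 0.2975 -0.5711  0.009 ]] [[0.379, -0.503], [0.383, -0.637], [0.216, -0.64], [0.213, -0.506]]
```

View pics/crop.png

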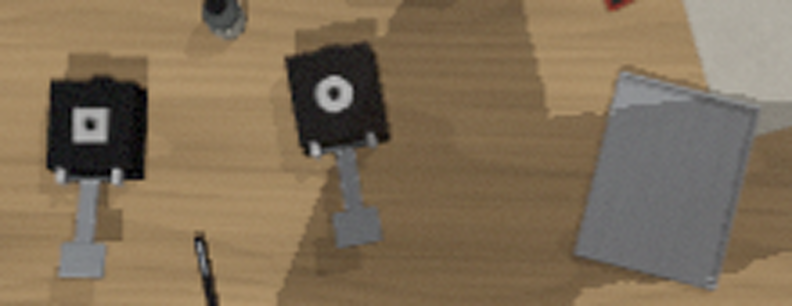

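Round charger confirmed: it is at crop (335,93), which is pixel (273,141), and has the circular pack. Its lever pad is at crop (357,225). The left charger's pack is square. The grey tray is the plain steel one. I'm moving to the pad with the jaws shut.

Emit:
servo_tool:
  rows: "3.5 -2.9 0 0;3.5 -2.9 0 0;3.5 -2.9 0 0;3.5 -2.9 0 0;3.5 -2.9 0 0;3.5 -2.9 0 0;3.5 -2.9 0 0;3.5 -2.9 0 0;3.5 -2.9 0 0;3.5 -2.9 0 0"
  jaw: 0

```text
t: 1.75
eef_pos: [0.4016, -0.129, 0.2135]
tcp_rot: [0.991, 0.137, 0.0, 0.0]
wrist_force: [0.4, -1.2, -0.4]
grip_width: 0.0001
grip_force: 0.0
```

Emit:
servo_tool:
  rows: "3.5 -2.9 0 0;2.5 -2 0 0;0 0 0 0;0 0 0 0"

```text
t: 2.15
eef_pos: [0.4452, -0.0667, 0.213]
tcp_rot: [0.99, 0.138, -0.0, -0.0]
wrist_force: [0.2, 0.6, 0.2]
grip_width: 0.0002
grip_force: 0.0
```

```bash
cat > look.py <<'E'
from h import *
import sys
s=robot.read_state();p=cams.capture('wrist');cv2.imwrite(f'pics/{sys.argv[1]}.png',p['img'][:,:,::-1])
T=R.from_quat(s['tcp_rot']).as_matrix();print(s['t'],s['eef_pos'].round(4),T[:,0].round(3),T[:,1].round(3),T[:,2].round(3),s['wrist_force'])
for n,p in(('wrist',p),('side',cams.capture('side')),('top',cams.capture('top'))):
  for q in('round_pack','lever_round_pad'):
    for d in cams.place_of(q,p):print(n,q,np.round(d['location'],4),round(d['conf'],2),'tool',((np.array(d['location'])-s['eef_pos'])@T*100).round(2))
E
python3 look.py w1
```

```text
2.15 [ 0.4452 -0.0667  0.213 ] [ 0.962  0.274 -0.001] [ 0.274 -0.962 -0.   ] [-0.001 -0.    -1.   ] [0.22322667 0.57871755 0.17851631]
wrist round_pack [0.6026 0.016  0.0098] 0.81 tool [17.42 -3.63 20.31]
wrist lever_round_pad [ 0.4834 -0.0076  0.067 ] 0.74 tool [ 5.3  -4.63 14.6 ]
wrist lever_round_pad [0.602  0.0187 0.0076] 0.64 tool [17.43 -3.91 20.53]
side round_pack [0.6038 0.02   0.0058] 0.55 tool [17.64 -3.98 20.71]
side lever_round_pad [ 0.4863 -0.0062  0.0615] 0.52 tool [ 5.62 -4.69 15.15]
```

Emit:
servo_tool:
  rows: "1.8 -1.6 0 0;1.8 -1.6 1 0;1.8 -1.5 2 -0.07;0 0 4 0;0 0 3 0;0 0 2 0;0 0 0 0;0 0 0 0"

```text
t: 3.4
eef_pos: [0.4844, -0.0075, 0.0937]
tcp_rot: [0.985, 0.172, -0.0, -0.0]
wrist_force: [-0.4, 0.8, -0.2]
grip_width: -0.0
grip_force: 0.0
```

```bash
python3 look.py w2
```

```text
3.4 [ 0.4844 -0.0075  0.0937] [ 0.941  0.339 -0.   ] [ 0.339 -0.941 -0.   ] [-0.  0. -1.] [-0.35885168  0.81534891 -0.22760859]
wrist round_pack [0.6019 0.0154 0.0085] 0.8 tool [11.83  1.83  8.51]
wrist lever_round_pad [ 0.4854 -0.0075  0.0656] 0.87 tool [0.1  0.04 2.81]
side round_pack [0.604  0.0167 0.0073] 0.4 tool [12.07  1.78  8.63]
side lever_round_pad [ 0.4875 -0.0099  0.0631] 0.75 tool [0.21 0.33 3.06]
```

View pics/w2.png

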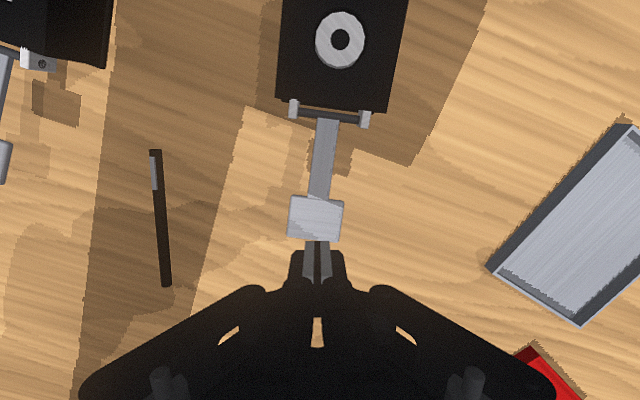

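The wrist view shows the fingertips at (317,250), directly above the lever pad at (315,218), with the round pack behind at (340,40). I'll press down slowly now.

Emit:
servo_tool:
  rows: "0 0 0.5 0;0 0 0.5 0;0 0 0.5 0;0 0 0.4 0;0 0 0.4 0;0 0 0.4 0;0 0 0.4 0;0 0 0.4 0;0 0 0.3 0;0 0 0 0"

```text
t: 4.85
eef_pos: [0.484, -0.0073, 0.0548]
tcp_rot: [0.985, 0.172, -0.0, -0.0]
wrist_force: [0.2, 0.4, -0.8]
grip_width: -0.0002
grip_force: 0.0
```

Emit:
servo_tool:
  rows: "0 0 0.2 0;0 0 0.2 0;0 0 0.1 0;0 0 0 0"

```text
t: 5.25
eef_pos: [0.4842, -0.0073, 0.0501]
tcp_rot: [0.985, 0.172, -0.0, -0.0]
wrist_force: [-0.9, -0.3, -0.4]
grip_width: 0.0001
grip_force: 0.0
```

Emit:
servo_tool:
  rows: "0 0 0.1 0"

```text
t: 5.35
eef_pos: [0.4844, -0.0073, 0.0493]
tcp_rot: [0.985, 0.172, 0.0, -0.0]
wrist_force: [-0.2, -0.3, 0.3]
grip_width: -0.0
grip_force: 0.0
```

```bash
python3 look.py w3
```

```text
5.35 [ 0.4844 -0.0073  0.0493] [0.941 0.339 0.   ] [ 0.339 -0.941 -0.   ] [ 0.  0. -1.] [-0.21354911 -0.34151164  0.30591215]
wrist round_pack [0.601  0.0176 0.0063] 0.94 tool [11.81  1.61  4.3 ]
wrist lever_round_pad [ 0.4842 -0.0073  0.0653] 0.65 tool [-0.02 -0.01 -1.6 ]
side round_pack [0.6062 0.02   0.0043] 0.52 tool [12.38  1.56  4.5 ]
side lever_round_pad [ 0.4843 -0.007   0.0653] 0.78 tool [ 0.   -0.04 -1.6 ]
```

View pics/w3.png

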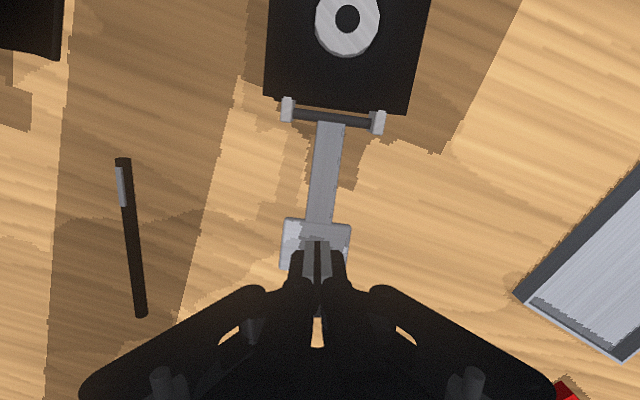

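Run:
```python
from h import *
s=robot.read_state();p=cams.capture('wrist');T=np.array(p['tool_from_camera']);print(T.round(3),p['fx'],p['cy'],p['k1'])
K=np.array([[p['fx'],0,p['cx']],[0,p['fy'],p['cy']],[0,0,1]]);C=np.linalg.inv(T)
pts=np.array([[0,0,.017],[0,0,0],[0,0,-.002],[0,0,.005],[0.011,0,.017]])
print(cv2.projectPoints(pts,C[:3,:3],C[:3,3],K,np.array([p['k1'],0,0,0]))[0][:,0].round(1))
print(pix2w(p,[[316,218],[350,225],[281,268],[282,218],[320,122],[347,18]],.063,s).round(4).tolist())
print(pix2w(p,[[316,218],[350,225],[281,268],[282,218]],.033,s).round(4).tolist())
q=cams.capture('side')['img'][:,:,::-1];cv2.imwrite('pics/s3.png',cv2.resize(q[190:290,190:340],None,fx=5,fy=5,interpolation=cv2.INTER_CUBIC))
```

```text
[[ 0.    -0.949 -0.314  0.08 ]
 [ 1.     0.    -0.    -0.   ]
 [ 0.    -0.314  0.949 -0.16 ]
 [ 0.     0.     0.     1.   ]] 282.0004782567976 199.2528114940965 -0.013013260078807464
[[317.1 229.1]
 [317.1 240.3]
 [317.1 241.8]
 [317.1 236.8]
 [317.1 214.2]]
[[0.5036, 0.0003, 0.063], [0.5061, -0.0192, 0.063], [0.4663, 0.009, 0.063], [0.4971, 0.0182, 0.063], [0.5531, 0.016, 0.063], [0.6002, 0.0201, 0.063]]
[[0.4921, -0.0038, 0.033], [0.4951, -0.0272, 0.033], [0.4472, 0.0068, 0.033], [0.4843, 0.0178, 0.033]]
```

View pics/s3.png

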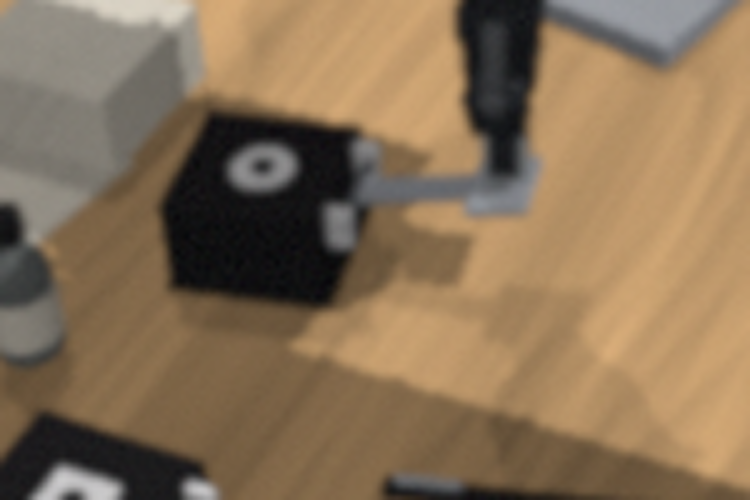

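The tips at (317,240) look just short of the pad, and there has been no force and no rise of the pack. I'll keep going down, using the force as the guide.

Emit:
servo_tool:
  rows: "0 0 0.2 0;0 0 0.2 0;0 0 0.2 0;0 0 0.2 0"

```text
t: 6.3
eef_pos: [0.4839, -0.0074, 0.0411]
tcp_rot: [0.985, 0.172, -0.0, -0.0]
wrist_force: [-2.2, -1.5, 4.6]
grip_width: -0.0
grip_force: 2.2
```

Emit:
servo_tool:
  rows: "0 0 0.3 0;0 0 0.3 0;0 0 0.3 0;0 0 0.3 0;0 0 0.3 0"

```text
t: 6.8
eef_pos: [0.4839, -0.0074, 0.0259]
tcp_rot: [0.985, 0.172, -0.0, -0.0]
wrist_force: [-4.3, -0.6, 6.0]
grip_width: -0.0
grip_force: 2.8
```

```bash
python3 look.py w4
python3 - <<'E'
from h import *
w=cv2.imread('pics/w4.png');q=cams.capture('side')['img'][:,:,::-1]
q=cv2.resize(q[190:290,190:340],(480,320),interpolation=cv2.INTER_CUBIC)
cv2.imwrite('pics/c4.png',np.vstack([w[:280,80:560],q]))
E
```

```text
6.8 [ 0.4839 -0.0074  0.0259] [ 0.941  0.339 -0.001] [ 0.339 -0.941 -0.   ] [-0.001 -0.    -1.   ] [-4.26051494 -0.64197553  5.98634986]
wrist round_pack [0.6012 0.0175 0.0275] 0.84 tool [11.88  1.63 -0.17]
wrist lever_round_pad [ 0.481  -0.0052  0.0446] 0.93 tool [-0.2  -0.31 -1.87]
side round_pack [0.6044 0.0172 0.0217] 0.7 tool [12.17  1.77  0.41]
side lever_round_pad [ 0.4844 -0.0075  0.0448] 0.62 tool [ 0.04  0.03 -1.89]
```

View pics/c4.png

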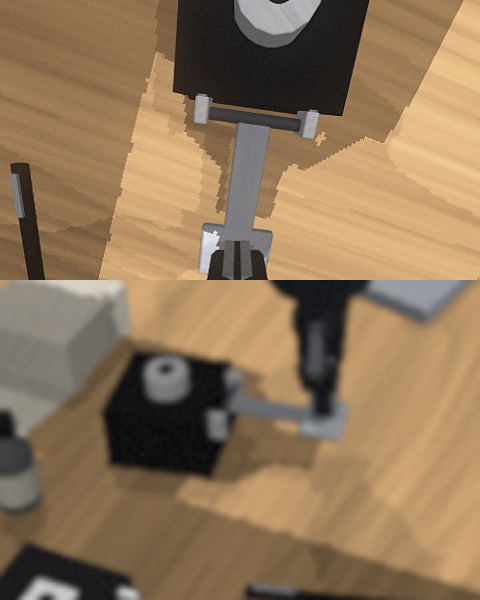

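The pack is rising: in the crop it shows partly up, and the lever is halfway down. The tip evidently stands about 19 mm above the reported TCP z. I'll carry on to the stop.

Emit:
servo_tool:
  rows: "0 0 0.3 0;0 0 0.3 0;0 0 0.2 0;0 0 0.2 0;0 0 0.1 0"

```text
t: 7.8
eef_pos: [0.4856, -0.0072, 0.0159]
tcp_rot: [0.985, 0.172, 0.001, -0.0]
wrist_force: [-1.3, 0.4, 18.2]
grip_width: 0.0
grip_force: 9.0
```

Emit:
servo_tool:
  rows: "0 0 0.1 0;0 0 0.1 0"

```text
t: 8.0
eef_pos: [0.4858, -0.0072, 0.0152]
tcp_rot: [0.985, 0.172, 0.002, 0.0]
wrist_force: [-7.6, 0.0, 36.9]
grip_width: -0.0002
grip_force: 19.0
```

The bottom stop is reached, with the force jumping to 37 N. Now retreating and checking.

Emit:
servo_tool:
  rows: "0 0 -0.4 0;0 0 -2 0;0 0 -4 0;0 0 -4 0;0 0 -2 0;0 0 0 0;0 0 0 0"
  jaw: 0

```text
t: 8.7
eef_pos: [0.4843, -0.0073, 0.137]
tcp_rot: [0.985, 0.172, 0.0, -0.0]
wrist_force: [0.8, 0.1, -1.4]
grip_width: 0.0001
grip_force: 0.0
```

Emit:
servo_tool:
  rows: "0 0 0 0;0 0 0 0;0 0 0 0;0 0 0 0;0 0 0 0"
  jaw: 7

```text
t: 9.2
eef_pos: [0.4842, -0.0073, 0.137]
tcp_rot: [0.985, 0.172, -0.0, -0.0]
wrist_force: [0.5, -0.1, -0.1]
grip_width: 0.07
grip_force: 0.0
```

```bash
python3 look.py w5
python3 - <<'E'
from h import *
s=robot.read_state();print(s['grip_width'])
p=cams.capture('wrist');T=R.from_quat(s['tcp_rot']).as_matrix()
for d in cams.spot_in('round_pack',p):print('spot',d['location'],d['conf'])
for d in cams.regions_of('round_pack',p):
    m=d['mask'];ys,xs=np.nonzero(m);print(d['conf'],xs.min(),xs.max(),ys.min(),ys.max())
q=cams.capture('side')['img'][:,:,::-1]
q=cv2.resize(q[190:290,190:340],(480,320),interpolation=cv2.INTER_CUBIC)
cv2.imwrite('pics/c5.png',np.vstack([p['img'][:280,80:560,::-1],q]))
E
```

```text
9.2 [ 0.4842 -0.0073  0.137 ] [ 0.941  0.339 -0.   ] [ 0.339 -0.941 -0.   ] [-0.001  0.    -1.   ] [ 0.49283824 -0.14273113 -0.12246652]
wrist round_pack [0.6036 0.0164 0.0309] 0.9 tool [12.04  1.82 10.6 ]
wrist lever_round_pad [ 0.4839 -0.0076  0.0344] 0.59 tool [-0.03  0.02 10.26]
side round_pack [0.6052 0.0164 0.034 ] 0.58 tool [12.19  1.87 10.29]
side lever_round_pad [ 0.486  -0.009   0.0334] 0.54 tool [ 0.12  0.22 10.36]
top lever_round_pad [ 0.4811 -0.0086  0.0342] 0.43 tool [-0.33  0.02 10.28]
0.06999194300923618
spot [0.6001, 0.0197, 0.0805] 0.74
0.88 315 360 20 75
```

View pics/c5.png

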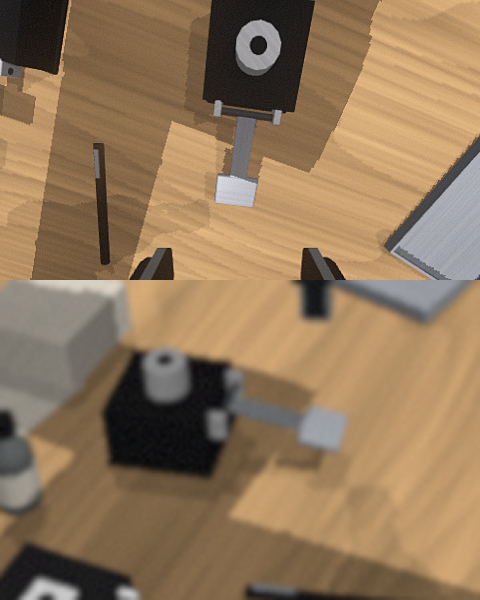

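The crop shows the lever pad fully down at (235,190) and the pack standing proud at (258,46). Now going over the pack.

Emit:
servo_tool:
  rows: "2.5 0.5 0 0;4 0.5 0 0;3 0.5 0 0;2.4 0.3 0 0;0 0 2 0;0 0 2 0;0 0 0 0;0 0 0 0"
  jaw: 5.5

```text
t: 10.65
eef_pos: [0.6021, 0.016, 0.0973]
tcp_rot: [0.985, 0.172, -0.0, -0.0]
wrist_force: [-0.0, 0.5, 0.4]
grip_width: 0.0553
grip_force: 0.0
```

```bash
python3 look.py w6
python3 - <<'E'
from h import *
q=cams.capture('side')['img'][:,:,::-1]
q=cv2.resize(q[170:270,190:340],(480,320),interpolation=cv2.INTER_CUBIC)
cv2.imwrite('pics/c6.png',np.vstack([cv2.imread('pics/w6.png')[120:400,80:560],q]))
E
```

```text
10.65 [0.6021 0.016  0.0973] [ 0.941  0.339 -0.001] [ 0.339 -0.941 -0.   ] [-0.001  0.    -1.   ] [-0.00543551  0.46203826  0.44308625]
wrist round_pack [0.6017 0.0197 0.0333] 0.87 tool [ 0.09 -0.36  6.4 ]
wrist lever_round_pad [ 0.4839 -0.006   0.0327] 0.93 tool [-11.87  -1.93   6.47]
side round_pack [0.6046 0.0189 0.0299] 0.53 tool [ 0.33 -0.18  6.74]
side lever_round_pad [ 0.4871 -0.0048  0.0349] 0.8 tool [-11.52  -1.94   6.25]
side lever_round_pad [0.6025 0.0161 0.0322] 0.49 tool [0.04 0.01 6.51]
side lever_round_pad [ 5.382e-01 -2.763e-01 -5.000e-04] 0.49 tool [-15.92  25.34   9.78]
top round_pack [0.6024 0.0201 0.0319] 0.61 tool [ 0.17 -0.37  6.54]
top lever_round_pad [ 0.4809 -0.0047  0.0336] 0.73 tool [-12.1   -2.16   6.38]
```

View pics/c6.png

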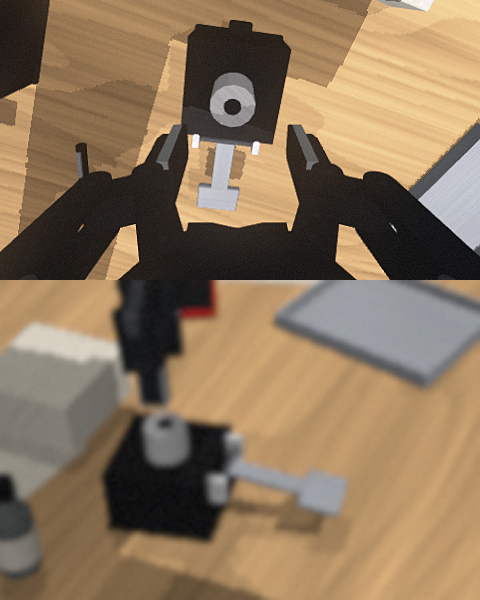

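The jaws are centred at crop x 237, with the pack between them at 233 and tips above it. I'll shift y by −2 mm, descend and grip.

Emit:
servo_tool:
  rows: "0.1 -0.2 0.5 0;0 0 1 0;0 0 1 0;0 0 1 0;0 0 0.7 0;0 0 0.5 0;0 0 0 0;0 0 0 0"

```text
t: 11.95
eef_pos: [0.6028, 0.0182, 0.0503]
tcp_rot: [0.985, 0.172, 0.0, -0.0]
wrist_force: [-0.4, -0.2, 0.2]
grip_width: 0.0551
grip_force: 0.0
```

Emit:
servo_tool:
  rows: "0 0 0 0;0 0 0 0;0 0 0 0;0 0 0 0;0 0 0 0"
  jaw: 2.6

```text
t: 12.45
eef_pos: [0.603, 0.0183, 0.0506]
tcp_rot: [0.985, 0.172, 0.0, 0.0]
wrist_force: [0.3, -0.4, 3.6]
grip_width: 0.0294
grip_force: 59.0
```

```bash
python3 look.py w7 | head -5
python3 - <<'E'
from h import *
q=cams.capture('side')['img'][:,:,::-1]
q=cv2.resize(q[170:270,190:340],(480,320),interpolation=cv2.INTER_CUBIC)
cv2.imwrite('pics/c7.png',np.vstack([cv2.imread('pics/w7.png')[120:400,80:560],q]))
E
```

```text
12.45 [0.603  0.0183 0.0506] [0.941 0.339 0.001] [ 0.339 -0.941  0.   ] [ 0.001  0.    -1.   ] [ 0.30488601 -0.4440007   3.6378851 ]
wrist round_pack [0.601  0.0166 0.0338] 0.98 tool [-0.24  0.1   1.68]
side round_pack [0.5992 0.0163 0.0328] 0.53 tool [-0.42  0.06  1.78]
side lever_round_pad [ 0.4871 -0.0074  0.0346] 0.56 tool [-11.77  -1.51   1.59]
top round_pack [0.5696 0.2353 0.0124] 0.58 tool [  4.21 -21.54   3.82]
```

View pics/c7.png

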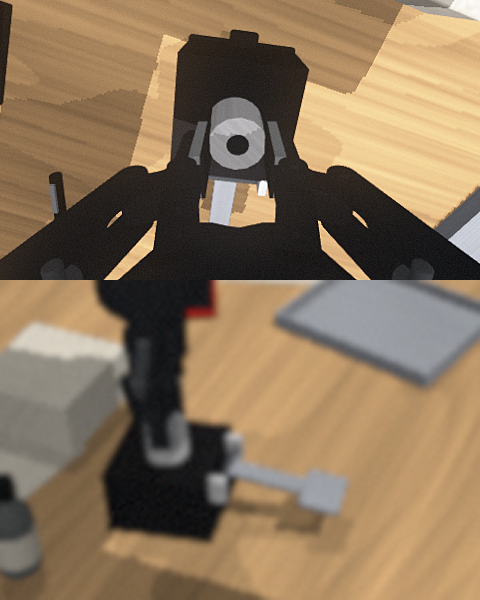

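The pack is centred between the pads at crop (237,125), with 59 N of grip. Lifting it straight up.

Emit:
servo_tool:
  rows: "0 0 -0.4 0;0 0 -0.8 0;0 0 -1 0;0 0 -1.2 0;0 0 -1.5 0;0 0 -1.5 0;0 0 -1.5 0;0 0 -1 0;0 0 0 0"

```text
t: 13.85
eef_pos: [0.6036, 0.0183, 0.1412]
tcp_rot: [0.985, 0.172, 0.001, 0.0]
wrist_force: [-0.5, -0.0, -1.1]
grip_width: 0.0292
grip_force: 59.3
```

Emit:
servo_tool:
  rows: "-0.8 1.3 0 0;-1.6 2.6 0 0;-2 3.2 0 0;-2.2 3.6 0 0;-2.2 3.6 0 0;-2.2 3.6 0 0;-2 3.3 0 0;-1.6 2.6 0 0;-0.8 1.3 0 0;0 0 0 0"

```text
t: 14.85
eef_pos: [0.5416, -0.272, 0.1384]
tcp_rot: [0.985, 0.171, -0.001, -0.0]
wrist_force: [0.7, -0.1, -1.2]
grip_width: 0.0292
grip_force: 59.4
```

```bash
cat > place.py <<'E'
from h import *
s=robot.read_state();T=R.from_quat(s['tcp_rot']).as_matrix();print(s['t'],s['eef_pos'].round(4),T[:,2].round(3),s['grip_width'],s['grip_force'],s['wrist_force'])
for n in('wrist','side','top'):
  p=cams.capture(n)
  for q in('round_pack','square_pack','tray'):
    for d in cams.place_of(q,p):print(n,q,np.round(d['location'],4),round(d['conf'],2),'tool',((np.array(d['location'])-s['eef_pos'])@T*100).round(2))
E
python3 place.py
```

```text
14.85 [ 0.5416 -0.272   0.1384] [-0.001  0.    -1.   ] 0.0292297283313531 59.39194858074188 [ 0.66123026 -0.10417225 -1.18221509]
wrist tray [ 5.397e-01 -2.781e-01  4.000e-04] 0.77 tool [-0.37  0.52 13.8 ]
side round_pack [ 0.5427 -0.2695  0.1184] 0.57 tool [ 0.19 -0.2   2.  ]
side round_pack [0.5682 0.2344 0.0078] 0.32 tool [ 19.55 -46.79  13.08]
side square_pack [0.5715 0.2356 0.0061] 0.56 tool [ 19.9  -46.79  13.24]
side tray [ 0.5381 -0.2741 -0.0036] 0.79 tool [-0.39  0.09 14.2 ]
side tray [ 0.3029 -0.5663  0.0014] 0.74 tool [-32.36  19.7   13.72]
side tray [ 0.2963 -0.3269  0.005 ] 0.69 tool [-24.94  -3.07  13.37]
top square_pack [0.5688 0.2351 0.0103] 0.45 tool [ 19.63 -46.84  12.83]
top tray [ 0.2976 -0.5728  0.0025] 0.94 tool [-33.08  20.13  13.61]
top tray [ 0.2877 -0.3194  0.0016] 0.92 tool [-25.49  -4.07  13.71]
```

The pack is held over the tray (weight 1.1 N). Lowering it now, slowly near the floor.

Emit:
servo_tool:
  rows: "-0.2 0.3 1.5 0;0 0 2.5 0;0 0 2.5 0;0 0 2 0;0 0 1.2 0;0 0 0.6 0;0 0 0.3 0;0 0 0.2 0;0 0 0 0;0 0 0 0"

```text
t: 16.45
eef_pos: [0.5423, -0.2737, 0.0319]
tcp_rot: [0.985, 0.172, 0.0, 0.0]
wrist_force: [0.1, 0.1, -1.1]
grip_width: 0.0291
grip_force: 59.4
```

Emit:
servo_tool:
  rows: "0 0 0.1 0;0 0 0.1 0;0 0 0.1 0;0 0 0.1 0;0 0 0 0"

```text
t: 16.95
eef_pos: [0.5418, -0.2735, 0.027]
tcp_rot: [0.985, 0.172, -0.0, -0.0]
wrist_force: [-0.1, 0.1, -0.8]
grip_width: 0.0297
grip_force: 59.4
```

Emit:
servo_tool:
  rows: "0 0 0.1 0;0 0 0.1 0;0 0 0.1 0;0 0 0.1 0;0 0 0 0"

```text
t: 17.45
eef_pos: [0.5418, -0.2735, 0.023]
tcp_rot: [0.985, 0.172, -0.0, -0.0]
wrist_force: [0.4, 1.0, -0.7]
grip_width: 0.0292
grip_force: 59.4
```

Emit:
servo_tool:
  rows: "0 0 0.1 0;0 0 0.1 0;0 0 0 0"

```text
t: 17.75
eef_pos: [0.5419, -0.2735, 0.021]
tcp_rot: [0.985, 0.172, -0.0, -0.0]
wrist_force: [-0.2, 0.9, -1.4]
grip_width: 0.0294
grip_force: 59.4
```

Emit:
servo_tool:
  rows: "0 0 0.1 0;0 0 0 0"

```text
t: 17.95
eef_pos: [0.542, -0.2736, 0.0203]
tcp_rot: [0.985, 0.172, 0.0, 0.0]
wrist_force: [0.6, -0.2, -0.7]
grip_width: 0.0294
grip_force: 59.5
```

Emit:
servo_tool:
  rows: "0 0 0.05 0;0 0 0 0"

```text
t: 18.15
eef_pos: [0.5422, -0.2736, 0.0202]
tcp_rot: [0.985, 0.172, 0.0, 0.0]
wrist_force: [-1.0, 0.5, 4.1]
grip_width: 0.029
grip_force: 59.9
```

Emit:
servo_tool:
  rows: "0 0 0.05 0;0 0 0 0"

```text
t: 18.35
eef_pos: [0.5423, -0.2735, 0.0201]
tcp_rot: [0.985, 0.172, 0.0, 0.0]
wrist_force: [-1.5, 2.2, 8.5]
grip_width: 0.0296
grip_force: 60.5
```

The pack is on the tray floor. Releasing, then rising straight up.

Emit:
servo_tool:
  rows: "0 0 -0.05 0;0 0 0 0;0 0 0 0;0 0 0 0;0 0 0 0"
  jaw: 6

```text
t: 18.85
eef_pos: [0.5418, -0.2735, 0.0195]
tcp_rot: [0.985, 0.172, -0.0, -0.0]
wrist_force: [-0.0, 0.9, -0.1]
grip_width: 0.0601
grip_force: 0.0
```

Emit:
servo_tool:
  rows: "0 0 -0.5 0;0 0 -1 0;0 0 -2 0;0 0 -3 0;0 0 -3 0;0 0 -3 0;0 0 -2 0;0 0 0 0;0 0 0 0"

```text
t: 19.75
eef_pos: [0.5422, -0.2737, 0.1655]
tcp_rot: [0.985, 0.172, 0.001, 0.0]
wrist_force: [0.1, 1.1, 0.1]
grip_width: 0.0603
grip_force: 0.0
```

```bash
python3 place.py
python3 - <<'E'
from h import *
p=cams.capture('side')
for d in cams.spot_in('round_pack',p):print('spot',np.round(d['location'],3),d['conf'])
for d in cams.regions_of('round_pack',p):
    ys,xs=np.nonzero(d['mask']);print(round(d['conf'],2),xs.min(),xs.max(),ys.min(),ys.max(),cv2.minAreaRect(np.c_[xs,ys].astype(np.float32)))
    
K=np.array([[p['fx'],0,p['cx']],[0,p['fy'],p['cy']],[0,0,1]]);C=np.linalg.inv(T_of(p))
a=np.linspace(0,6.28,40);c=np.c_[.542+.016*np.cos(a),-.2735+.016*np.sin(a)]
P=np.vstack([np.c_[c,0*a+.003],np.c_[c,0*a+.049]])
u=cv2.projectPoints(P,C[:3,:3],C[:3,3],K,np.array([p['k1'],0,0,0]))[0][:,0];print('expected upright',u.min(0),u.max(0))
E
```

```text
19.75 [ 0.5422 -0.2737  0.1655] [ 0.001 -0.001 -1.   ] 0.06032452236500406 0.0 [0.08024288 1.07542829 0.05065415]
wrist round_pack [ 0.5393 -0.2725  0.0032] 0.78 tool [-0.25 -0.22 16.23]
wrist tray [ 2.929e-01 -3.249e-01  3.000e-04] 0.87 tool [-25.2   -3.64  16.49]
wrist tray [ 0.2947 -0.5703  0.0022] 0.86 tool [-33.35  19.51  16.31]
wrist tray [ 0.5422 -0.2742 -0.0013] 0.85 tool [-0.03  0.04 16.68]
side square_pack [0.5727 0.2343 0.0073] 0.49 tool [ 20.07 -46.77  15.79]
side tray [ 0.3011 -0.5655  0.0014] 0.98 tool [-32.59  19.27  16.39]
side tray [ 0.2954 -0.3245  0.0043] 0.95 tool [-24.95  -3.59  16.09]
side tray [ 5.410e-01 -2.764e-01  5.000e-04] 0.83 tool [-0.22  0.2  16.5 ]
top square_pack [0.5703 0.2338 0.0128] 0.42 tool [ 19.83 -46.8   15.24]
top tray [ 0.289  -0.3219  0.0016] 0.76 tool [-25.47  -4.06  16.36]
top tray [ 0.2977 -0.5671  0.0035] 0.59 tool [-32.96  19.31  16.18]
spot [ 0.539 -0.264  0.031] 0.7
0.7 304 316 168 187 ((310.0, 177.5), (19.0, 12.0), 90.0)
expected upright [304.65653139 167.01378121] [315.48315051 185.79273929]
```

The pack stands upright in the tray: its mask spans (304–316, 168–187), against an expected (305–315, 167–186). The square pack hasn't moved. Handing in.

```bash
python3 -c "
from bench import workorder
print(workorder.job_done())"
```

```text
the job is handed in; nothing more can be done
None
```

I pressed the round pack's lever to its bottom stop, lifted the pack out and set it down gently upright in the steel tray; the square pack stayed in its charger, and I handed the job in at about 20 s on the robot's clock.

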